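# Clip the extension shafts onto the rail in size order

### The job

Put the three loose steel extension shafts away on the clip rail in order of length: the longest in the station next to the carrying handle, the medium one in the middle, the shortest at the plain end. Lay each shaft across its pair of spring clips, centred on them, and press it down until both clips snap over it and it is fully home. Leave the beaker, tape roll and pipette filler where they are.

Things in the scene. Friction and masses are not known exactly. Their poses are not given: they have to be found in the camera images.
- rail: Clip rail, fixed to the bench: aluminium foot plate 116 x 230 x 8 mm, two low grey bars along it, and a round-bar carrying handle 41 mm high across one end. Origin on the bench at the middle station; y runs along the rail to the handle (handle at y = +122 mm, plate y = -93 to +137 mm); x runs across the rail, the way a clipped shaft lies. Turned up to 0.3 rad from world axes.
- station_a (a point): Place of the short shaft: station at the plain end (y = -58 mm on the rail). A station is two spring clips, each 12 mm wide, at x = -40 and +40 mm; 68 mm between them is free for fingers down to the 8 mm foot plate. Point: centre of a seated shaft, 46 mm above the bench; x along the shaft, z up, y to the handle.
- station_b (a point): Place of the medium shaft: the middle station (y = 0 on the rail, 58 mm from its neighbours); same clips, point and axes as station_a. Each clip has two sprung jaws with flared lips: lip tops 65 mm above the bench and about 32 mm apart inside, leading to a neck 11 mm wide.
- station_c (a point): Place of the long shaft: station next to the handle (y = +58 mm); same clips, point and axes. A shaft set on any station first rests in the lips with its axis about 14 mm above the seated point; pushed down with about 12 to 15 N in all, the jaws spread and it snaps down onto its saddles and stays held, jaws closed over it.
- shaft_short: The short steel extension shaft: 130 mm long, round 16 mm shank, a dark hexagon (24 mm across flats, 12 mm long) at each end, both ends alike; about 130 g (may vary by 20 %). Origin at its centre, on the axis; x along the shaft. It starts lying on the bench on its hexagons, axis 12 mm above the bench, within 0.3 rad of world x.
- shaft_medium: The medium steel extension shaft: 160 mm long, round 16 mm shank, a dark hexagon (24 mm across flats, 12 mm long) at each end, both ends alike; about 160 g (may vary by 20 %). Origin at its centre, on the axis; x along the shaft. It starts lying on the bench on its hexagons, axis 12 mm above the bench, within 0.3 rad of world x.
- shaft_long: The long steel extension shaft: 190 mm long, round 16 mm shank, a dark hexagon (24 mm across flats, 12 mm long) at each end, both ends alike; about 190 g (may vary by 20 %). Origin at its centre, on the axis; x along the shaft. It starts lying on the bench on its hexagons, axis 12 mm above the bench, within 0.3 rad of world x.
- beaker_100: Small clear glass beaker, 57 mm wide, 71 mm high, a bystander to the far side of the shafts; origin under its centre.
- label_tape: Roll of tape lying flat, 55 mm wide, 19 mm high, a bystander in front of the rail; origin under its centre.
- pipette_filler: Pipette filler bulb, 95 x 41 x 41 mm, a bystander to the right of the shafts; origin under its centre.

How it is judged (in metres and radians):
At the end, for the whole second after the job is handed in: Each shaft is at rest, snapped in both clips of its station (long by the handle, medium in the middle, short at the plain end): centre within 12 mm along the shaft, 4 mm across, -4 to +3 mm of its seated height, parallel within 0.08 rad, either way round (x of shaft_short in the frame of station_a between -0.012 and 0.012 m and y of shaft_short in the frame of station_a between -0.004 and 0.004 m and z of shaft_short in the frame of station_a between -0.004 and 0.003 m and angle between the x axis of shaft_short and the x axis of station_a, either way round below 0.08 rad and linear speed of each of shaft_short, shaft_medium, shaft_long below 0.02 m/s and x of shaft_medium in the frame of station_b between -0.012 and 0.012 m and y of shaft_medium in the frame of station_b between -0.004 and 0.004 m and z of shaft_medium in the frame of station_b between -0.004 and 0.003 m and angle between the x axis of shaft_medium and the x axis of station_b, either way round below 0.08 rad and x of shaft_long in the frame of station_c between -0.012 and 0.012 m and y of shaft_long in the frame of station_c between -0.004 and 0.004 m and z of shaft_long in the frame of station_c between -0.004 and 0.003 m and angle between the x axis of shaft_long and the x axis of station_c, either way round below 0.08 rad); the robot touches nothing.
It fails at once if the small empty glass beaker is moved by more than 30 mm (distance of beaker_100 from where it was at the start of the episode above 0.03 m).
It fails at once if the roll of tape is moved by more than 30 mm (distance of label_tape from where it was at the start of the episode above 0.03 m).
It fails at once if the pipette filler is moved by more than 30 mm (distance of pipette_filler from where it was at the start of the episode above 0.03 m).
It also fails if it takes over 64 s, if anything falls off the work surface, if the arm or the gripper's body presses on something with over 40 N, if the wrist force passes 120 N, or if a joint passes its speed limit or range.

### The arm

A 6-joint arm with a two-finger parallel gripper is mounted at the origin on a cart in front of the work surface, level with it; the furniture and walls round the work are solid. World frame = base frame: x ahead of the robot, y to its left, z up, the work surface at z = 0. Lengths are in m, angles in degrees, forces in N, time in s.
With the tool pointing down it reaches from about 0.4 to 0.825 m from the base axis. Payload 7 kg.
Tool frame: the origin (TCP) lies between the finger pads; the fingertips stand 25 mm ahead of it and the grasp point (between the pads) lies 6 mm ahead of it; z points along the fingers, y is the line along which they close (so a half turn about z gives the same grasp; the last joint's range is limited). The gripper opens to 88 mm and grips with 3 to 60 N. Pads are 19 mm wide; open, the fingers measure 130 mm over their backs; the gripper's body (78 mm by 193 mm) begins 47 mm behind the grasp point.
Start: joints at [89.96, 20.546, 0.682, 0, -70.136, -16.507], TCP at [0.192, 0.647, 0.252] pointing down, gripper open.
Joint ranges: [-176.03, 176.03], [-82.01, 121.73], [-58.28, 71.71], [-173.87, 95.51], [-174.79, -0.11], [-173.66, 173.66]. Speed limits (degrees/s): [136.94, 136.94, 172.46, 180, 180, 180].

### API

Orientations are given as [roll, pitch, yaw] about the fixed x, y, z axes, in that order (R = Rz(yaw) Ry(pitch) Rx(roll)).
In Python, from plant import r gives the robot as it stands.
- The arm moves only by the shell command python3 -m crank 'ROWS' [FORCE]. ROWS is JSON, a list of rows, each a list of 3 entries, a list of its own where there are three numbers: the turn, a rotation vector about the tool's x, y, z in degrees, then the shift along the tool's x, y, z in cm, then the closure, from -1 (fully open) to 1 (shut). In form: [[[wx, wy, wz], [dx, dy, dz], fingers], ...]. A call has 1 to 8 rows; each row shifts and turns the commanded pose from where the row before left it, along the tool's axes as they then stand; what a row does not reach is not made up. A row lasts 1/10 s, in which the tool goes at most 50 mm and 8.59 degrees, less where a joint would pass 70% of its speed; a pose out of reach is approached as far as the arm can. A call with a gripper value outside its range is refused whole. The fingers move at their own pace and stop on an object; FORCE is the grip in N (left out, the last holds). Time passes only in rows, so rows that do not move let the fingers close. It gives the time, the measured TCP pose, the force, the opening and the grip force at its end, in the units of the state.
- r.get_state(): the state, without advancing time (a new reading comes with each control period).
- r.capture(name): name is "side" or "top"; returns a dict with "color" (384x512x3 uint8, red, green, blue), "range_z" (384x512 float32, m along the optical axis (not along the pixel's ray), 0 where there is no reading), "intrinsics" (3x3 intrinsics, pixels), "world_from_camera" (4x4, takes a point from camera to world coordinates). Camera axes: x right, y down, z forward; pixel columns grow to the right and rows downward; lengths in m; the calibration is good to about 2 mm. A picture is of the moment at which its call begins.
- r.close_job(): hands the job in; it is judged then, once.
The state is a dict: "time_s": time; "joints": joint angles; "qd": joint speeds; "joint_torque": joint torques, N m; "tcp_pos": TCP position; "eef_rot": TCP orientation; "contact_force": force on the tool from outside, world axes, zero at the start; "moment": the same for the moment, N m; "gripper_width": finger opening in m; "gripper_force": force on a finger pad.
Only numpy, scipy, OpenCV 4.12 (cv2) and the standard library are available. Lean on these libraries where they do the work, as an engineer would, in place of code of your own. Each camera call takes 0.05 s, during which the arm holds its last target. There are 200 camera calls.

## Working session

There is one attempt and no reset: what is moved stays moved. The work goes in short steps, Python scripts to look and compute and a shell command to move; the robot and the scene stay as the last step left them, time stands still between calls to the robot, and variables do not carry over. Pictures are saved under pics/ and viewed, at most 10 in all, crops included, and the job is handed in when it is done.

```bash
ls; mkdir -p pics; python3 - <<'E'
from plant import r
import cv2,numpy as np,pickle
s=r.get_state();print(s)
for n in("top","side"):
    c=r.capture(n);pickle.dump(c,open(f"{n}0.pkl","wb"));cv2.imwrite(f"pics/{n}0.png",c["color"][:,:,::-1])
    print(c["intrinsics"],c["world_from_camera"])
E
```

```text
pics
{'time_s': 0.0, 'joints': array([ 8.99593141e+01,  2.05895398e+01,  6.33993910e-01, -2.13221858e-02,
       -7.01365695e+01, -1.65056363e+01]), 'qd': array([-0.06504606,  0.11327271, -0.04720251,  0.01123233, -0.05147821,
        0.0486794 ]), 'joint_torque': array([ 1.37433013e-03, -5.82713664e+01,  2.93049073e+01,  6.99698567e+00,
        6.95427079e-03, -1.62337628e-04]), 'tcp_pos': array([0.19213562, 0.6466013 , 0.25064195]), 'eef_rot': array([ 1.79905985e+02, -6.95516500e-03, -1.65535774e+01]), 'contact_force': array([-0.27529415,  0.27427092, -0.64976821]), 'moment': array([ 0.02724133,  0.01983671, -0.02302591]), 'gripper_force': 0.0, 'gripper_width': 0.08718645628955353}
[[446.06294312   0.         255.59155664]
 [  0.         446.06294312 191.69289263]
 [  0.           0.           1.        ]] [[-0.01714072 -0.99078764  0.13433559  0.36874901]
 [-0.99966338  0.01436494 -0.02160518 -0.02582927]
 [ 0.01947643 -0.1346607  -0.99070034  1.15275874]
 [ 0.          0.          0.          1.        ]]
[[411.56087092   0.         254.84215928]
 [  0.         411.56087092 192.97743615]
 [  0.           0.           1.        ]] [[ 0.92984146 -0.20320159  0.30676371  0.13731679]
 [-0.36795318 -0.50825731  0.77864303 -0.98056632]
 [-0.00230661 -0.83688925 -0.54736739  0.75381758]
 [ 0.          0.          0.          1.        ]]
```

View pics/top0.png

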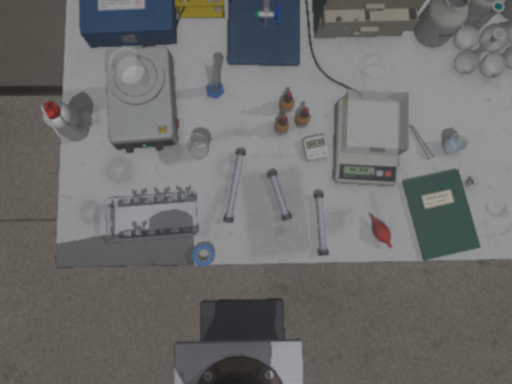

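View pics/side0.png

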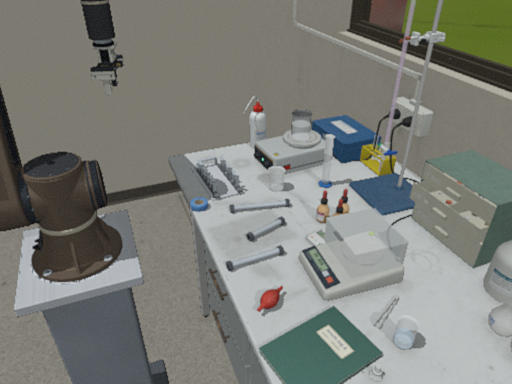

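Top view: shafts at about (235,185), (279,195) and (321,222), rail around (153,213), tape at (203,254), beaker at (199,143), filler at (381,230). Next I'll take a closer crop and measure the shafts.

```bash
cat > h.py <<'E'
import numpy as np,cv2,pickle
def ray(c,u,v,z):
    K,T=c["intrinsics"],c["world_from_camera"]
    d=T[:3,:3]@np.linalg.inv(K)@np.array([u,v,1.]);o=T[:3,3]
    return o+d*(z-o[2])/d[2]
def proj(c,p):
    T=np.linalg.inv(c["world_from_camera"]);q=c["intrinsics"]@(T[:3,:3]@np.asarray(p)+T[:3,3]);return q[:2]/q[2]
def pts(c):
    v,u=np.mgrid[:384,:512];z=c["range_z"];K,T=c["intrinsics"],c["world_from_camera"]
    P=np.stack([(u-K[0,2])/K[0,0]*z,(v-K[1,2])/K[1,1]*z,z],-1)
    return P@T[:3,:3].T+T[:3,3]
E
python3 - <<'E'
from h import *
c=pickle.load(open("top0.pkl","rb"));P=pts(c);img=c["color"]
print("bench z",np.median(P[150:170,220:230,2]), np.median(P[200:230,350:360,2]))
roi=(slice(140,265),slice(205,340))
z=P[...,2];m=np.zeros(z.shape,np.uint8)
m[roi]=((z[roi]>0.008)&(z[roi]<.04))*255
n,l,st,ce=cv2.connectedComponentsWithStats(m)
for i in range(1,n):
    if st[i,4]<60: continue
    vu=np.argwhere(l==i)[:,::-1].astype(np.float32)
    rect=cv2.minAreaRect(vu);b=cv2.boxPoints(rect)
    W=np.array([ray(c,*q,0.02)[:2] for q in b])
    r2=cv2.minAreaRect((W*1000).astype(np.float32))
    print(st[i],rect,"world",r2, "medz",np.median(z[l==i]))
a=cv2.resize(img[180:250,95:215,::-1],None,fx=6.5,fy=6.5,interpolation=cv2.INTER_CUBIC);cv2.imwrite("pics/rail.png",a)
d=np.clip((z[180:250,95:215])/.08*255,0,255).astype(np.uint8)
cv2.imwrite("pics/railz.png",cv2.resize(d,None,fx=6.5,fy=6.5,interpolation=cv2.INTER_NEAREST))
E
```

```text
bench z -0.0006188677796088449 -0.0005460118761694277
[303 140  26  20 439] ((315.5, 149.5), (19.0, 25.0), 90.0) world ((631.0219116210938, -208.54464721679688), (66.40526580810547, 50.60319900512695), 89.2535171508789) medz 0.015974648894129695
[332 140   8  43 243] ((335.5, 161.0), (42.0, 7.0), 90.0) world ((600.1286010742188, -259.506103515625), (18.357860565185547, 111.6486587524414), 87.69139862060547) medz 0.031947494589995795
[223 149  23  74 498] ((234.0159912109375, 185.41200256347656), (10.37535572052002, 73.79024505615234), 10.30484676361084) world ((540.5135498046875, 4.495954513549805), (26.93334197998047, 191.4281768798828), 79.10742950439453) medz 0.018437511072541546
[267 170  25  51 358] ((278.6527099609375, 194.94793701171875), (50.917945861816406, 10.433125495910645), 71.17529296875) world ((513.5853881835938, -109.45487976074219), (131.40769958496094, 27.061294555664062), 17.457956314086914) medz 0.018429381072423645
[313 192  16  64 437] ((320.51104736328125, 223.62835693359375), (63.110755920410156, 10.39249038696289), 85.07289123535156) world ((438.7041320800781, -214.50344848632812), (160.8389129638672, 26.83173942565918), 2.9318835735321045) medz 0.018266288899249083
[205 244   9  21 119] ((209.0, 254.0), (20.0, 8.0), 90.0) world ((366.27789306640625, 69.17919158935547), (20.10555648803711, 49.991249084472656), 89.75326538085938) medz 0.018646102594730873
```

View pics/rail.png

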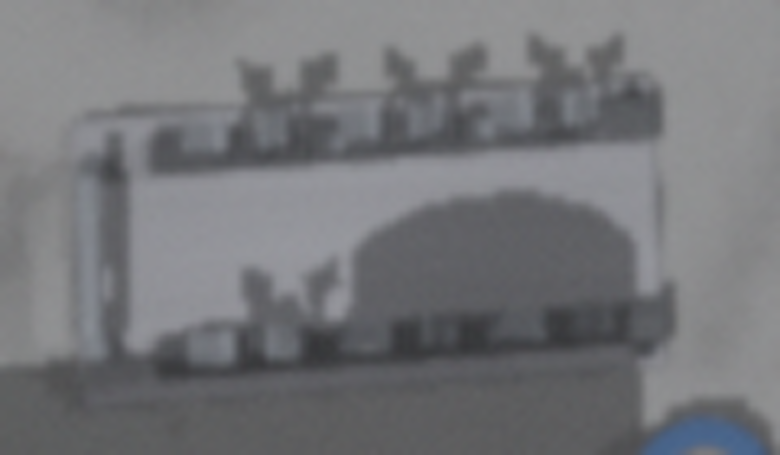

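View pics/railz.png

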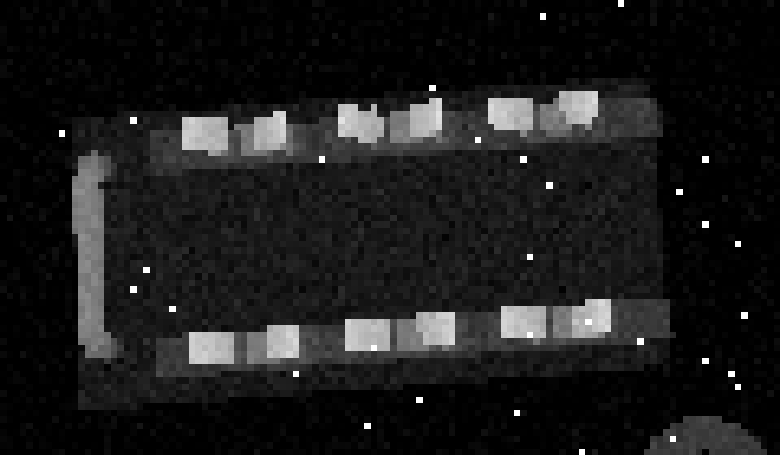

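The rail view shows the handle at the left (full-image column ~108, which is world +y), with the three clip pairs to its right. The shaft lengths measure 191, 131 and 161 mm, matching the task. Now the 3D poses of the rail and shafts.

```bash
cat >> h.py <<'E'
def goto(s,x,y,z,yaw):
    from scipy.spatial.transform import Rotation as R
    M=R.from_euler('xyz',s["eef_rot"],degrees=True); G=R.from_euler('xyz',[180,0,yaw],degrees=True)
    rv=(M.inv()*G).as_rotvec(degrees=True)
    d=G.inv().apply(np.array([x,y,z])-s["tcp_pos"])*100
    print("turn",rv.round(1),"then shift cm",d.round(2),"rows>=",round(np.linalg.norm(d)/5,1))
E
python3 - <<'E'
from h import *
def shafts(c):
    P=pts(c);z=P[...,2]
    return P,z
c=pickle.load(open("top0.pkl","rb"));P,z=shafts(c)
for nm,(u0,v0,u1,v1) in dict(long=(220,146,248,225),short=(264,167,294,223),med=(310,188,331,259)).items():
    Q=P[v0:v1,u0:u1].reshape(-1,3);Q=Q[(Q[:,2]>.013)&(Q[:,2]<.04)]
    w,cc=None,Q[:,:2].mean(0);_,_,V=np.linalg.svd(Q[:,:2]-cc);d=V[0]*np.sign(V[0,0])
    t=(Q[:,:2]-cc)@d; print(nm,cc+d*(t.min()+t.max())/2,"ang",np.degrees(np.arctan2(d[1],d[0])),"L",np.ptp(t))
# rail
m=np.zeros(z.shape,np.uint8);m[180:250,105:200]=(z[180:250,105:200]>.056)&(z[180:250,105:200]<.075)
n,l,st,ce=cv2.connectedComponentsWithStats(m)
J=[]
for i in range(1,n):
    if st[i,4]<8: continue
    q=P[l==i]; J.append(np.r_[q[q[:,2]>.058].mean(0),st[i,4]])
J=np.array(J);print(J.round(4))
# handle
hm=(z[195:240,100:115]>.03)&(z[195:240,100:115]<.05);H=P[195:240,100:115][hm];print("handle",H.mean(0),H[:,0].min(),H[:,0].max())
# plate
g=P[185:245,95:210].reshape(-1,3);g=g[(g[:,2]>.005)&(g[:,2]<.02)]
g=g[(g[:,0]>.36)]
r=cv2.minAreaRect((g[:,:2]*1000).astype(np.float32));print("plate",r)
E
```

```text
long [0.54039844 0.00438846] ang -11.03449261545136 L 0.18981755021989102
short [ 0.51412648 -0.10989658] ang 17.20798046643665 L 0.1306934055419616
med [ 0.4385976  -0.21469413] ang 2.865181439138017 L 0.16020203563484908
[[ 0.5054  0.1828  0.0626 20.    ]
 [ 0.5067  0.157   0.0627 26.    ]
 [ 0.5092  0.1251  0.0621 21.    ]
 [ 0.5025  0.2408  0.0626 13.    ]
 [ 0.5048  0.2143  0.0622 21.    ]
 [ 0.5006  0.2716  0.0616 24.    ]
 [ 0.4274  0.1506  0.0618 27.    ]
 [ 0.43    0.1191  0.0636 19.    ]
 [ 0.4246  0.2088  0.0611 27.    ]
 [ 0.4259  0.1782  0.0623 22.    ]
 [ 0.4202  0.2666  0.0621 27.    ]
 [ 0.4221  0.2364  0.0619 23.    ]]
handle [0.45740169 0.31670257 0.03877734] 0.4197128601933794 0.4974616565767548
plate ((470.8942565917969, 219.0741424560547), (285.74322509765625, 148.70936584472656), 87.77623748779297)
```

```bash
python3 - <<'E'
from h import *
from plant import r
goto(r.get_state(),.5404,.0044,.13,-11)
E
```

```text
turn [ 0.1 -0.  -5.6] then shift cm [46.44 56.4  12.07] rows>= 14.8
```

```bash
python3 -m crank '[[[0,0,-5.6],[0,0,0],-0.3],[[0,0,0],[2.9,3.5,0],-0.3],[[0,0,0],[2.9,3.5,0],-0.3],[[0,0,0],[2.9,3.5,0.5],-0.3],[[0,0,0],[2.9,3.5,0.5],-0.3],[[0,0,0],[2.9,3.5,1],-0.3],[[0,0,0],[2.9,3.5,1],-0.3],[[0,0,0],[2.9,3.5,1],-0.3]]' 40
python3 -m crank '[[[0,0,0],[2.9,3.5,1],-0.3],[[0,0,0],[2.9,3.5,1],-0.3],[[0,0,0],[2.9,3.5,1],-0.3],[[0,0,0],[2.9,3.5,1],-0.3],[[0,0,0],[2.9,3.5,1],-0.3],[[0,0,0],[2.9,3.5,1],-0.3],[[0,0,0],[2.9,3.5,1],-0.3],[[0,0,0],[2.9,3.5,1],-0.3]]'
python3 - <<'E'
from h import *
from plant import r
goto(r.get_state(),.5404,.0044,.028,-11)
E
```

```text
time_s: 0.9
tcp_pos: [0.3454, 0.366, 0.2111]
eef_rot: [-180.0, 0.0, -10.9]
contact_force: [0.6, 1.0, 0.4]
gripper_width: 0.057
gripper_force: 0.0
time_s: 1.7
tcp_pos: [0.5201, 0.0472, 0.1311]
eef_rot: [-180.0, 0.0, -10.9]
contact_force: [0.8, 1.2, 0.8]
gripper_width: 0.0571
gripper_force: 0.0
turn [-0.   0.   0.1] then shift cm [ 2.8   3.81 10.31] rows>= 2.3
```

```bash
python3 -m crank '[[[0,0,0],[2.8,3.8,0],-0.3],[[0,0,0],[0,0,4],-0.3],[[0,0,0],[0,0,3.3],-0.3],[[0,0,0],[0,0,0],-0.3]]'
python3 - <<'E'
from h import *
from plant import r
goto(r.get_state(),.5404,.0044,.028,-11)
E
```

```text
time_s: 2.1
tcp_pos: [0.5367, 0.0047, 0.0545]
eef_rot: [179.8, 0.4, -11.1]
contact_force: [-1.3, -0.8, -0.6]
gripper_width: 0.0571
gripper_force: 0.0
turn [ 0.2  0.4 -0.1] then shift cm [ 0.37 -0.04  2.65] rows>= 0.5
```

```bash
python3 -m crank '[[[0,0,0],[0.2,0,1.3],-0.3],[[0,0,0],[0,0,1.2],-0.3],[[0,0,0],[0,0,0],-0.3]]'
python3 - <<'E'
from h import *
from plant import r
goto(r.get_state(),.5404,.0044,.028,-11)
E
```

```text
time_s: 2.4
tcp_pos: [0.5415, 0.0063, 0.0329]
eef_rot: [180.0, 0.0, -10.9]
contact_force: [-0.1, -0.1, -0.3]
gripper_width: 0.057
gripper_force: 0.0
turn [0.  0.  0.1] then shift cm [-0.08  0.21  0.49] rows>= 0.1
```

```bash
python3 -m crank '[[[0,0,0],[0,0.2,0.3],-0.3],[[0,0,0],[0,0,0],0.8],[[0,0,0],[0,0,0],0.8],[[0,0,0],[0,0,0],0.8],[[0,0,0],[0,0,0],0.8],[[0,0,0],[0,0,0],0.8]]' 40
python3 - <<'E'
from h import *
from plant import r
goto(r.get_state(),.5404,.0044,.028,-11)
E
```

```text
time_s: 3.0
tcp_pos: [0.5416, 0.004, 0.0308]
eef_rot: [-180.0, -0.0, -10.9]
contact_force: [0.0, -0.8, 0.1]
gripper_width: 0.0228
gripper_force: 0.0
turn [-0.  -0.   0.1] then shift cm [-0.12 -0.01  0.28] rows>= 0.1
```

```bash
python3 -m crank '[[[0,0,0],[-0.1,0,0.3],0.35],[[0,0,0],[0,0,0],0.35],[[0,0,0],[0,0,0],1],[[0,0,0],[0,0,0],1],[[0,0,0],[0,0,0],1],[[0,0,0],[0,0,0],1]]' 50
python3 -m crank '[[[0,0,0],[0,0,-3],1],[[0,0,0],[0,0,-4],1],[[0,0,0],[0,0,-4],1],[[0,0,0],[0,0,-1],1],[[0,0,0],[0,0,0],1]]'
python3 - <<'E'
from h import *
from plant import r
goto(r.get_state(),.4614,.2539,.15,3.5)
c=r.capture("top");pickle.dump(c,open("top1.pkl","wb"));cv2.imwrite("pics/top1.png",cv2.resize(c["color"][100:270,90:345,::-1],None,fx=3,fy=3))
E
```

```text
time_s: 3.6
tcp_pos: [0.5406, 0.0042, 0.0276]
eef_rot: [-180.0, -0.0, -10.9]
contact_force: [0.8, 0.5, -0.5]
gripper_width: 0.0145
gripper_force: 50.0
time_s: 4.1
tcp_pos: [0.5413, 0.0045, 0.1493]
eef_rot: [-179.9, -0.2, -10.9]
contact_force: [0.7, -0.4, -1.5]
gripper_width: 0.0146
gripper_force: 50.0
turn [ -0.1  -0.2 -14.4] then shift cm [ -6.46 -25.38  -0.07] rows>= 5.2
```

View pics/top1.png

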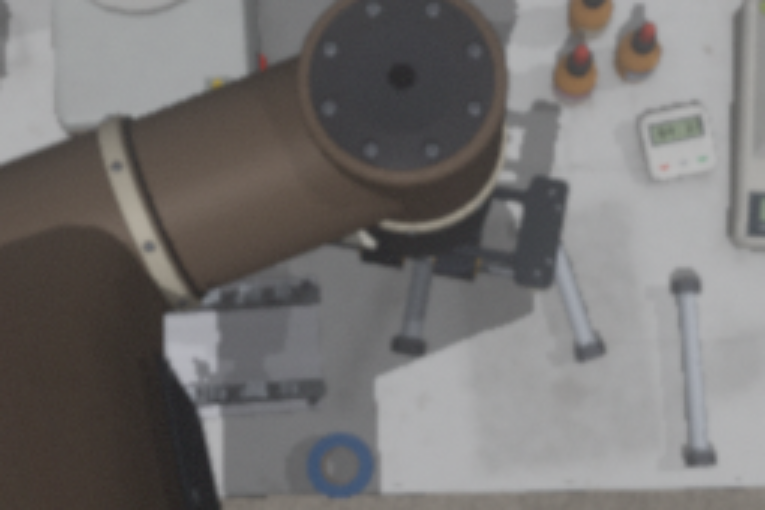

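The long shaft is held and lifted, with its near hexagon at crop (408,345). I'll carry it to station c.

```bash
python3 -m crank '[[[0,0,-7.2],[0,0,0],1],[[0,0,-7.2],[0,0,0],1],[[0,0,0],[-1.1,-4.3,0],1],[[0,0,0],[-1.1,-4.3,0],1],[[0,0,0],[-1.1,-4.3,0],1],[[0,0,0],[-1.1,-4.3,0],1],[[0,0,0],[-1.1,-4.3,0],1],[[0,0,0],[-1,-3.9,0],1]]'
python3 -m crank '[[[0,0,0],[0,0,0],1],[[0,0,0],[0,0,2],1],[[0,0,0],[0,0,0],1]]'
python3 - <<'E'
from h import *
from plant import r
goto(r.get_state(),.4614,.2539,.078,3.5)
E
```

```text
time_s: 4.95
tcp_pos: [0.4585, 0.2547, 0.1453]
eef_rot: [179.9, 0.2, 3.5]
contact_force: [-0.2, -0.3, -1.0]
gripper_width: 0.0147
gripper_force: 50.0
time_s: 5.25
tcp_pos: [0.4581, 0.2521, 0.1237]
eef_rot: [179.7, 0.3, 3.4]
contact_force: [-0.6, -0.9, -3.0]
gripper_width: 0.0142
gripper_force: 50.0
turn [ 0.3  0.3 -0.1] then shift cm [ 0.34 -0.16  4.57] rows>= 0.9
```

```bash
python3 -m crank '[[[0,0,0],[0.3,-0.15,1.5],1],[[0,0,0],[0,0,1.5],1],[[0,0,0],[0,0,1],1],[[0,0,0],[0,0,0],1],[[0,0,0],[0,0,0],1]]'
python3 - <<'E'
from h import *
from plant import r
goto(r.get_state(),.4614,.2539,.062,3.5)
c=r.capture("side");cv2.imwrite("pics/side1.png",cv2.resize(c["color"][130:230,170:300,::-1],None,fx=6,fy=6,interpolation=cv2.INTER_CUBIC))
E
```

```text
time_s: 5.75
tcp_pos: [0.4633, 0.2551, 0.0875]
eef_rot: [180.0, 0.0, 3.4]
contact_force: [-0.3, -0.4, -1.7]
gripper_width: 0.015
gripper_force: 50.0
turn [ 0.   0.  -0.1] then shift cm [-0.2   0.11  2.55] rows>= 0.5
```

View pics/side1.png

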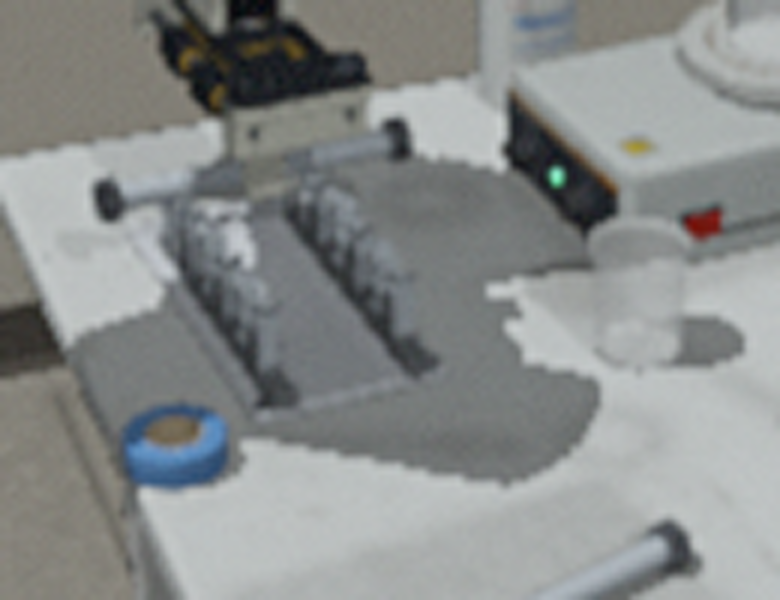

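The long shaft, with hexagons at crop (108,200) and (397,138), sits just over the clips nearest the handle. Lowering it now.

```bash
python3 -m crank '[[[0,0,0],[-0.2,0.1,0.6],1],[[0,0,0],[0,0,0.4],1],[[0,0,0],[0,0,0],1]]' 60
python3 -m crank '[[[0,0,0],[0,0,0.3],1],[[0,0,0],[0,0,0.2],1],[[0,0,0],[0,0,0.2],1],[[0,0,0],[0,0,0],1]]'
python3 -m crank '[[[0,0,0],[0,0,0.2],1],[[0,0,0],[0,0,0.2],1],[[0,0,0],[0,0,0],1]]'
```

```text
time_s: 6.1
tcp_pos: [0.4609, 0.2541, 0.0771]
eef_rot: [180.0, 0.0, 3.4]
contact_force: [0.1, -0.6, -1.2]
gripper_width: 0.0142
gripper_force: 60.0
time_s: 6.5
tcp_pos: [0.4625, 0.2548, 0.0718]
eef_rot: [-180.0, -0.1, 3.5]
contact_force: [2.5, -2.9, 7.7]
gripper_width: 0.0147
gripper_force: 60.0
time_s: 6.8
tcp_pos: [0.4621, 0.2546, 0.0671]
eef_rot: [-180.0, -0.1, 3.5]
contact_force: [3.7, -1.8, 0.5]
gripper_width: 0.0145
gripper_force: 60.0
```

```bash
python3 -m crank '[[[0,0,0],[0,0,0.2],1],[[0,0,0],[0,0,0.2],1],[[0,0,0],[0,0,0],1]]'
python3 -m crank '[[[0,0,0],[0,0,0.2],1],[[0,0,0],[0,0,0],1]]'
```

```text
time_s: 7.1
tcp_pos: [0.4609, 0.2542, 0.0619]
eef_rot: [180.0, 0.1, 3.4]
contact_force: [1.1, 0.2, -4.7]
gripper_width: 0.0145
gripper_force: 60.0
time_s: 7.3
tcp_pos: [0.461, 0.2542, 0.0616]
eef_rot: [180.0, 0.0, 3.5]
contact_force: [-6.0, -2.0, 14.7]
gripper_width: 0.0145
gripper_force: 60.0
```

Home on the saddles at 0.0616, as expected. Releasing and retreating toward the medium shaft.

```bash
python3 -m crank '[[[0,0,0],[0,0,-0.1],0.3],[[0,0,0],[0,0,0],0.3],[[0,0,0],[0,0,0],0.3],[[0,0,0],[0,0,0],0.3],[[0,0,0],[0,0,-1],0.3],[[0,0,0],[0,0,-3],0.3],[[0,0,0],[0,0,-4],0.3],[[0,0,0],[0,0,0],0.3]]'
python3 - <<'E'
from h import *
from plant import r
goto(r.get_state(),.4386,-.2147,.13,2.9)
E
```

```text
time_s: 8.1
tcp_pos: [0.4638, 0.2565, 0.1473]
eef_rot: [-179.7, -0.4, 3.5]
contact_force: [0.1, 1.2, -0.0]
gripper_width: 0.0311
gripper_force: 0.0
turn [-0.3 -0.4  0.6] then shift cm [-4.9  46.93  1.73] rows>= 9.4
```

```bash
python3 -m crank '[[[0,0,0.6],[-0.5,4.3,0],-0.2],[[0,0,0],[-0.5,4.3,0],-0.2],[[0,0,0],[-0.5,4.3,0],-0.2],[[0,0,0],[-0.5,4.3,0],-0.2],[[0,0,0],[-0.5,4.3,0],-0.2],[[0,0,0],[-0.4,4.3,0],-0.2],[[0,0,0],[-0.4,4.3,0],-0.2],[[0,0,0],[-0.4,4.3,0],-0.2]]'
python3 -m crank '[[[0,0,0],[-0.4,4.3,0.7],-0.2],[[0,0,0],[-0.4,4.3,1],-0.2],[[0,0,0],[-0.3,3.5,0],-0.2],[[0,0,0],[0,0,0],-0.2],[[0,0,0],[0,0,0],-0.2]]'
python3 - <<'E'
from h import *
from plant import r
goto(r.get_state(),.4386,-.2147,.028,2.9)
for n in("top","side"):
    c=r.capture(n);pickle.dump(c,open(f"{n}2.pkl","wb"))
c=pickle.load(open("top2.pkl","rb"))
a=cv2.resize(c["color"][180:250,95:215,::-1],None,fx=5,fy=5,interpolation=cv2.INTER_CUBIC)
c=pickle.load(open("side2.pkl","rb"))
b=cv2.resize(c["color"][150:210,170:270,::-1],None,fx=6,fy=4,interpolation=cv2.INTER_CUBIC)
cv2.imwrite("pics/c2.png",np.vstack([a,b]))
P=pts(pickle.load(open("top2.pkl","rb")));Q=P[175:260,95:200].reshape(-1,3)
X=np.array([np.cos(np.radians(3.5)),np.sin(np.radians(3.5))]);Y=np.array([-X[1],X[0]])
q=(Q[:,:2]-[.4614,.2539]);x=q@X;y=q@Y;k=(abs(y)<.014)&(abs(x)<.12)&(Q[:,2]>.03)
k2=k&(abs(x)<.03)&(abs(y)<.009);print("z shank",np.median(Q[k2,2]),"y",np.median(y[k2]),"x ext",np.percentile(x[k],[1,99]),x[k].min(),x[k].max())
for lo,hi in((-.095,-.084),(.084,.095)):
    kk=k&(x>lo)&(x<hi);print(np.median(Q[kk,2]),np.mean(y[kk]))
E
```

```text
time_s: 8.9
tcp_pos: [0.4417, -0.0927, 0.1423]
eef_rot: [-180.0, -0.1, 2.9]
contact_force: [0.5, 0.4, -0.7]
gripper_width: 0.0527
gripper_force: 0.0
time_s: 9.4
tcp_pos: [0.4366, -0.2133, 0.1246]
eef_rot: [-180.0, 0.0, 2.7]
contact_force: [-0.3, 0.2, 0.2]
gripper_width: 0.0525
gripper_force: 0.0
turn [-0.   0.  -0.2] then shift cm [0.19 0.15 9.66] rows>= 1.9
z shank 0.05266485540004173 y -0.0020542606780065524 x ext [-0.09443259  0.0923392 ] -0.09544458636266148 0.09365491656411547
0.05681430821816913 -0.0011373598386714028
0.05608908718926231 -0.0028933355856158713
```

View pics/c2.png

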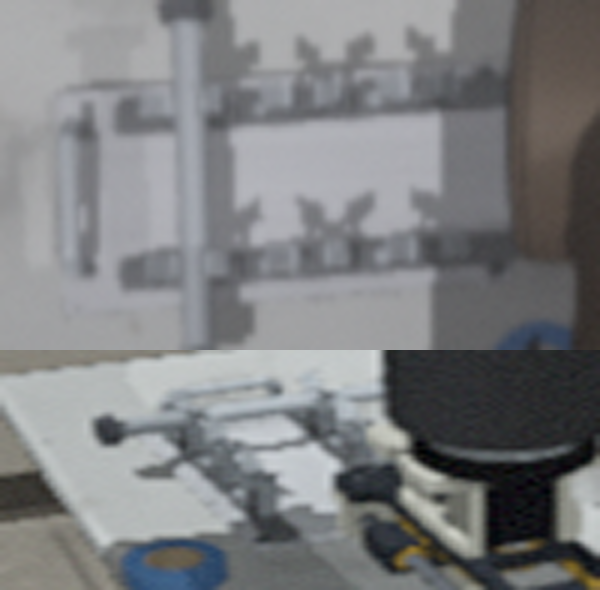

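The long shaft is clipped at station c: its top is about 53 mm (54 expected), and it is centred within 1 mm. On to the medium shaft.

```bash
python3 -m crank '[[[0,0,0],[0.2,0.15,4],-0.2],[[0,0,0],[0,0,3.5],-0.2],[[0,0,0],[0,0,1.8],-0.2],[[0,0,0],[0,0,0],0.2],[[0,0,0],[0,0,0],0.2]]' 50
python3 - <<'E'
from h import *
from plant import r
goto(r.get_state(),.4386,-.2147,.028,2.9)
E
```

```text
time_s: 10.0
tcp_pos: [0.4396, -0.2131, 0.0321]
eef_rot: [180.0, 0.0, 3.0]
contact_force: [0.2, 0.1, -0.3]
gripper_width: 0.0421
gripper_force: 0.0
turn [0.  0.  0.1] then shift cm [-0.11  0.15  0.41] rows>= 0.1
```

```bash
python3 -m crank '[[[0,0,0],[-0.1,0.15,0.4],0.4],[[0,0,0],[0,0,0],0.4],[[0,0,0],[0,0,0],1],[[0,0,0],[0,0,0],1],[[0,0,0],[0,0,0],1],[[0,0,0],[0,0,0],1],[[0,0,0],[0,0,0],1]]'
python3 -m crank '[[[0,0,0],[0,0,-3],1],[[0,0,0],[0,0,-4],1],[[0,0,0],[0,0,-4.5],1],[[0,0,0],[0,0,0],1],[[0,0,0],[0,0,0],1]]'
python3 - <<'E'
from h import *
from plant import r
goto(r.get_state(),.4652,.1955,.14,3.5)
E
```

```text
time_s: 10.7
tcp_pos: [0.4384, -0.2155, 0.0281]
eef_rot: [180.0, -0.0, 2.9]
contact_force: [-2.2, 0.6, 6.1]
gripper_width: 0.0149
gripper_force: 50.0
time_s: 11.2
tcp_pos: [0.4384, -0.2153, 0.1434]
eef_rot: [-180.0, -0.2, 2.8]
contact_force: [-0.3, -0.3, -1.9]
gripper_width: 0.0148
gripper_force: 50.0
turn [-0.  -0.2 -0.7] then shift cm [  5.18 -40.84   0.34] rows>= 8.2
```

```bash
python3 -m crank '[[[0,0,-0.7],[0.5,-4.1,0],1],[[0,0,0],[0.5,-4.1,0],1],[[0,0,0],[0.5,-4.1,0],1],[[0,0,0],[0.5,-4.1,0],1],[[0,0,0],[0.5,-4.1,0],1],[[0,0,0],[0.5,-4.1,0],1],[[0,0,0],[0.5,-4.1,0],1],[[0,0,0],[0.5,-4.1,0],1]]' 60
python3 -m crank '[[[0,0,0],[0.6,-4.1,0],1],[[0,0,0],[0.5,-4,0],1],[[0,0,0],[0,0,0],1],[[0,0,0],[0,0,2.5],1],[[0,0,0],[0,0,2],1],[[0,0,0],[0,0,0],1],[[0,0,0],[0,0,0],1]]'
python3 - <<'E'
from h import *
from plant import r
goto(r.get_state(),.4652,.195,.062,3.5)
E
```

```text
time_s: 12.0
tcp_pos: [0.4569, 0.1155, 0.1409]
eef_rot: [179.9, 0.2, 3.5]
contact_force: [1.6, -0.8, -2.5]
gripper_width: 0.0143
gripper_force: 60.0
time_s: 12.7
tcp_pos: [0.4637, 0.1951, 0.0967]
eef_rot: [179.9, 0.1, 3.5]
contact_force: [0.1, 0.5, -1.6]
gripper_width: 0.0144
gripper_force: 60.0
turn [0.1 0.1 0. ] then shift cm [0.15 0.02 3.47] rows>= 0.7
```

```bash
python3 -m crank '[[[0,0,0],[0.1,0,1],1],[[0,0,0],[0,0,0.8],1],[[0,0,0],[0,0,0],1],[[0,0,0],[0,0,0.3],1],[[0,0,0],[0,0,0.2],1],[[0,0,0],[0,0,0.2],1],[[0,0,0],[0,0,0],1]]'
python3 -m crank '[[[0,0,0],[0,0,0.2],1],[[0,0,0],[0,0,0.2],1],[[0,0,0],[0,0,0],1]]'
python3 -m crank '[[[0,0,0],[0,0,0.2],1],[[0,0,0],[0,0,0.2],1],[[0,0,0],[0,0,0],1]]'
```

```text
time_s: 13.4
tcp_pos: [0.4665, 0.1967, 0.0739]
eef_rot: [-179.9, -0.2, 3.6]
contact_force: [1.5, -1.8, 5.6]
gripper_width: 0.0148
gripper_force: 60.0
time_s: 13.7
tcp_pos: [0.4667, 0.1967, 0.0699]
eef_rot: [-179.9, -0.2, 3.6]
contact_force: [2.6, -2.4, 3.9]
gripper_width: 0.0146
gripper_force: 60.0
time_s: 14.0
tcp_pos: [0.465, 0.1961, 0.0641]
eef_rot: [-180.0, 0.0, 3.5]
contact_force: [1.4, 2.0, -5.1]
gripper_width: 0.0143
gripper_force: 60.0
```

```bash
python3 -m crank '[[[0,0,0],[0,0,0.2],1],[[0,0,0],[0,0,0.2],1],[[0,0,0],[0,0,0],1]]'
```

```text
time_s: 14.3
tcp_pos: [0.465, 0.1961, 0.0621]
eef_rot: [180.0, -0.0, 3.6]
contact_force: [-8.9, -0.8, 21.7]
gripper_width: 0.0144
gripper_force: 60.0
```

Home. Releasing, then on to the short shaft.

```bash
python3 -m crank '[[[0,0,0],[0,0,-0.1],0.3],[[0,0,0],[0,0,0],0.3],[[0,0,0],[0,0,0],0.3],[[0,0,0],[0,0,0],0.3],[[0,0,0],[0,0,-1],0.3],[[0,0,0],[0,0,-3],0.3],[[0,0,0],[0,0,-3.5],0.3],[[0,0,0],[0,0,0],0.3]]'
python3 - <<'E'
from h import *
from plant import r
goto(r.get_state(),.5141,-.1099,.13,17.2)
E
```

```text
time_s: 15.1
tcp_pos: [0.4675, 0.1977, 0.1415]
eef_rot: [-179.8, -0.4, 3.6]
contact_force: [-0.1, 0.2, 1.0]
gripper_width: 0.031
gripper_force: 0.0
turn [ -0.2  -0.4 -13.6] then shift cm [-4.65 30.76  1.15] rows>= 6.2
```

```bash
python3 -m crank '[[[0,0,-6.8],[0,0,0],-0.2],[[0,0,-6.8],[0,0,0],-0.2],[[0,0,0],[-0.6,3.9,0],-0.2],[[0,0,0],[-0.6,3.9,0],-0.2],[[0,0,0],[-0.6,3.9,0],-0.2],[[0,0,0],[-0.6,3.9,0],-0.2],[[0,0,0],[-0.6,3.9,0],-0.2],[[0,0,0],[-0.6,3.9,0.5],-0.2]]' 50
python3 -m crank '[[[0,0,0],[-0.6,3.9,0.5],-0.2],[[0,0,0],[-0.5,3.5,0],-0.2],[[0,0,0],[0,0,0],-0.2],[[0,0,0],[0,0,3],-0.2],[[0,0,0],[0,0,2],-0.2],[[0,0,0],[0,0,0],-0.2],[[0,0,0],[0,0,0],-0.2]]'
python3 - <<'E'
from h import *
from plant import r
goto(r.get_state(),.5141,-.1099,.028,17.2)
c=r.capture("top");P=pts(c);Q=P[175:260,95:200].reshape(-1,3)
X=np.array([np.cos(np.radians(3.5)),np.sin(np.radians(3.5))]);Y=np.array([-X[1],X[0]])
for nm,o,h in(("c",[.4614,.2539],.095),("b",[.465,.196],.08)):
    q=(Q[:,:2]-o);x=q@X;y=q@Y;k=(abs(y)<.014)&(abs(x)<.12)&(Q[:,2]>.03)
    k2=k&(abs(x)<.03)&(abs(y)<.009);print(nm,"z",np.median(Q[k2,2]),"y",np.median(y[k2]),"x",x[k].min(),x[k].max())
    for s in(-1,1):
        kk=k&(s*x>h-.011)&(s*x<h);print(np.median(Q[kk,2]),np.mean(y[kk]))
E
```

```text
time_s: 15.9
tcp_pos: [0.5003, -0.0397, 0.1325]
eef_rot: [180.0, -0.1, 17.2]
contact_force: [0.1, 0.1, -0.4]
gripper_width: 0.0527
gripper_force: 0.0
time_s: 16.6
tcp_pos: [0.5113, -0.112, 0.077]
eef_rot: [180.0, 0.0, 17.2]
contact_force: [0.1, 0.2, 0.2]
gripper_width: 0.0525
gripper_force: 0.0
turn [ 0.  0. -0.] then shift cm [ 0.33 -0.12  4.9 ] rows>= 1.0
c z 0.0523813815507822 y -0.0015711040403567763 x -0.09519375985520157 0.09304267174523037
0.05783826180509688 0.0009991106442276544
0.05701466938385025 0.00037921246052028193
  return _methods._mean(a, axis=axis, dtype=dtype,
  ret = ret.dtype.type(ret / rcount)
Traceback (most recent call last):
ValueError: zero-size array to reduction operation minimum which has no identity
```

```bash
python3 -m crank '[[[0,0,0],[0.2,-0.1,2],-0.2],[[0,0,0],[0,0,1.8],-0.2],[[0,0,0],[0,0,0.5],0.2],[[0,0,0],[0,0,0],0.2],[[0,0,0],[0,0,0],0.2]]' 50
python3 - <<'E'
from h import *
from plant import r
goto(r.get_state(),.5141,-.1099,.028,17.2)
E
```

```text
time_s: 17.15
tcp_pos: [0.5135, -0.1105, 0.0347]
eef_rot: [180.0, -0.1, 17.2]
contact_force: [0.7, -0.6, 0.3]
gripper_width: 0.0369
gripper_force: 0.0
turn [ 0.  -0.1 -0. ] then shift cm [ 0.07 -0.04  0.67] rows>= 0.1
```

```bash
python3 -m crank '[[[0,0,0],[0.05,0,0.6],0.4],[[0,0,0],[0,0,0],0.4],[[0,0,0],[0,0,0],1],[[0,0,0],[0,0,0],1],[[0,0,0],[0,0,0],1],[[0,0,0],[0,0,0],1],[[0,0,0],[0,0,0],1]]'
python3 -m crank '[[[0,0,0],[0,0,-3],1],[[0,0,0],[0,0,-4],1],[[0,0,0],[0,0,-4.5],1],[[0,0,0],[0,0,0],1],[[0,0,0],[0,0,0],1]]'
python3 - <<'E'
from h import *
from plant import r
goto(r.get_state(),.4683,.1375,.14,3.5)
E
```

```text
time_s: 17.85
tcp_pos: [0.5133, -0.1105, 0.0277]
eef_rot: [180.0, -0.0, 17.2]
contact_force: [-1.1, -0.3, 1.7]
gripper_width: 0.0147
gripper_force: 50.0
time_s: 18.35
tcp_pos: [0.5135, -0.1102, 0.1435]
eef_rot: [-180.0, -0.2, 17.1]
contact_force: [-0.2, 0.9, -1.6]
gripper_width: 0.0147
gripper_force: 50.0
turn [-0.  -0.1 13.6] then shift cm [ -3.   -25.     0.35] rows>= 5.0
```

```bash
python3 -m crank '[[[0,0,6.8],[0,0,0],1],[[0,0,6.8],[0,0,0],1],[[0,0,0],[-0.5,-4.2,0],1],[[0,0,0],[-0.5,-4.2,0],1],[[0,0,0],[-0.5,-4.2,0],1],[[0,0,0],[-0.5,-4.2,0],1],[[0,0,0],[-0.5,-4.2,0],1],[[0,0,0],[-0.5,-4,0],1]]' 60
python3 -m crank '[[[0,0,0],[0,0,0],1],[[0,0,0],[0,0,2.5],1],[[0,0,0],[0,0,2],1],[[0,0,0],[0,0,0],1],[[0,0,0],[0,0,0],1]]'
python3 - <<'E'
from h import *
from plant import r
goto(r.get_state(),.4683,.1378,.062,3.5)
E
```

```text
time_s: 19.15
tcp_pos: [0.4662, 0.1383, 0.1409]
eef_rot: [179.9, 0.2, 3.5]
contact_force: [2.0, 0.4, -1.1]
gripper_width: 0.0144
gripper_force: 60.0
time_s: 19.65
tcp_pos: [0.4672, 0.1365, 0.0968]
eef_rot: [179.9, 0.1, 3.5]
contact_force: [-0.6, 1.4, -1.4]
gripper_width: 0.0147
gripper_force: 60.0
turn [0.1 0.1 0. ] then shift cm [ 0.12 -0.13  3.48] rows>= 0.7
```

```bash
python3 -m crank '[[[0,0,0],[0.1,0,1],1],[[0,0,0],[0,0,0.8],1],[[0,0,0],[0,0,0],1],[[0,0,0],[0,0,0.3],1],[[0,0,0],[0,0,0.2],1],[[0,0,0],[0,0,0.2],1],[[0,0,0],[0,0,0],1]]'
python3 -m crank '[[[0,0,0],[0,0,0.2],1],[[0,0,0],[0,0,0.2],1],[[0,0,0],[0,0,0],1]]'
python3 -m crank '[[[0,0,0],[0,0,0.2],1],[[0,0,0],[0,0,0.2],1],[[0,0,0],[0,0,0],1]]'
python3 -m crank '[[[0,0,0],[0,0,0.2],1],[[0,0,0],[0,0,0.1],1],[[0,0,0],[0,0,0],1]]'
```

```text
time_s: 20.35
tcp_pos: [0.4704, 0.1384, 0.0739]
eef_rot: [-179.9, -0.2, 3.6]
contact_force: [1.5, 0.9, 5.9]
gripper_width: 0.0146
gripper_force: 60.0
time_s: 20.65
tcp_pos: [0.4708, 0.1385, 0.07]
eef_rot: [-179.9, -0.3, 3.6]
contact_force: [2.5, 0.7, 5.5]
gripper_width: 0.0146
gripper_force: 60.0
time_s: 20.95
tcp_pos: [0.4694, 0.1379, 0.0647]
eef_rot: [-179.9, -0.1, 3.6]
contact_force: [2.7, 4.1, -3.7]
gripper_width: 0.0146
gripper_force: 60.0
time_s: 21.25
tcp_pos: [0.4688, 0.1377, 0.0619]
eef_rot: [-180.0, -0.0, 3.6]
contact_force: [-2.6, 5.2, 4.7]
gripper_width: 0.015
gripper_force: 60.0
```

Press slightly more, release, lift, and move clear of the rail for a check.

```bash
python3 -m crank '[[[0,0,0],[0,0,0.1],1],[[0,0,0],[0,0,0],1]]'
python3 -m crank '[[[0,0,0],[0,0,-0.1],0.3],[[0,0,0],[0,0,0],0.3],[[0,0,0],[0,0,0],0.3],[[0,0,0],[0,0,0],0.3],[[0,0,0],[0,0,-1],0.3],[[0,0,0],[0,0,-3],0.3],[[0,0,0],[0,0,-4],0.3],[[0,0,0],[0,0,-4],0.3]]'
python3 -m crank '[[[0,0,0],[0,4.5,0],0.3],[[0,0,0],[0,4.5,0],0.3],[[0,0,0],[0,4.5,0],0.3],[[0,0,0],[0,4.5,0],0.3],[[0,0,0],[0,4.5,0],0.3],[[0,0,0],[0,4.5,0],0.3],[[0,0,0],[0,4.5,0],0.3],[[0,0,0],[0,4.5,0],0.3]]'
python3 -m crank '[[[0,0,0],[0,4.5,0],0.3],[[0,0,0],[0,4.5,0],0.3],[[0,0,0],[0,4.5,0],0.3],[[0,0,0],[0,0,0],0.3],[[0,0,0],[0,0,0],0.3]]'
python3 - <<'E'
from h import *
from plant import r
c=r.capture("top");d=r.capture("side")
a=cv2.resize(c["color"][140:275,95:215,::-1],None,fx=4,fy=4,interpolation=cv2.INTER_CUBIC)
b=cv2.resize(d["color"][150:210,170:270,::-1],None,fx=3,fy=9,interpolation=cv2.INTER_CUBIC)
cv2.imwrite("pics/end.png",np.hstack([a,b]))
P=pts(c);Q=P[175:260,95:215].reshape(-1,3)
X=np.array([np.cos(np.radians(3.5)),np.sin(np.radians(3.5))]);Y=np.array([-X[1],X[0]])
for nm,o,h in(("c",[.4614,.2539],.095),("b",[.465,.196],.08),("a",[.4683,.138],.065)):
    q=(Q[:,:2]-o);x=q@X;y=q@Y;k=(abs(y)<.014)&(abs(x)<.12)&(Q[:,2]>.03)&(Q[:,2]<.07)
    k2=k&(abs(x)<.03)&(abs(y)<.009);print(nm,k.sum(),"z",np.median(Q[k2,2]),"y",np.median(y[k2]),"x",x[k].min(),x[k].max())
    for s in(-1,1):
        kk=k&(s*x>h-.01)&(s*x<h);print(np.median(Q[kk,2]),np.mean(y[kk]))
E
```

```text
time_s: 21.45
tcp_pos: [0.4689, 0.1377, 0.0618]
eef_rot: [-180.0, -0.0, 3.6]
contact_force: [-5.3, 4.3, 16.1]
gripper_width: 0.0144
gripper_force: 60.0
time_s: 22.25
tcp_pos: [0.4683, 0.1368, 0.1833]
eef_rot: [180.0, 0.1, 3.6]
contact_force: [0.8, 0.2, -0.7]
gripper_width: 0.0305
gripper_force: 0.0
time_s: 23.05
tcp_pos: [0.4908, -0.224, 0.1824]
eef_rot: [180.0, -0.0, 3.6]
contact_force: [1.4, 0.2, 0.3]
gripper_width: 0.0305
gripper_force: 0.0
time_s: 23.55
tcp_pos: [0.4987, -0.3579, 0.1814]
eef_rot: [-180.0, 0.1, 3.4]
contact_force: [-0.2, 0.1, 0.1]
gripper_width: 0.0305
gripper_force: 0.0
c 619 z 0.05225226394344129 y -0.0018840594552582738 x -0.09544513943071635 0.09308581961429739
0.056439423941586186 -0.0017513041130650994
0.0562279120029604 -0.0033408733669952856
b 526 z 0.052857175247543964 y -0.0014133705886381954 x -0.08027549958361221 0.07896819725372899
0.05544851978792131 -0.0012839775868792116
0.05580650233176132 -0.0013181585650806193
a 440 z 0.0523275949253339 y -0.0007476826607448082 x -0.0643688651857167 0.06584669000640843
0.056408946361682144 -0.0002459935348518776
0.05612875948435481 -0.0017956116799157493
```

View pics/end.png

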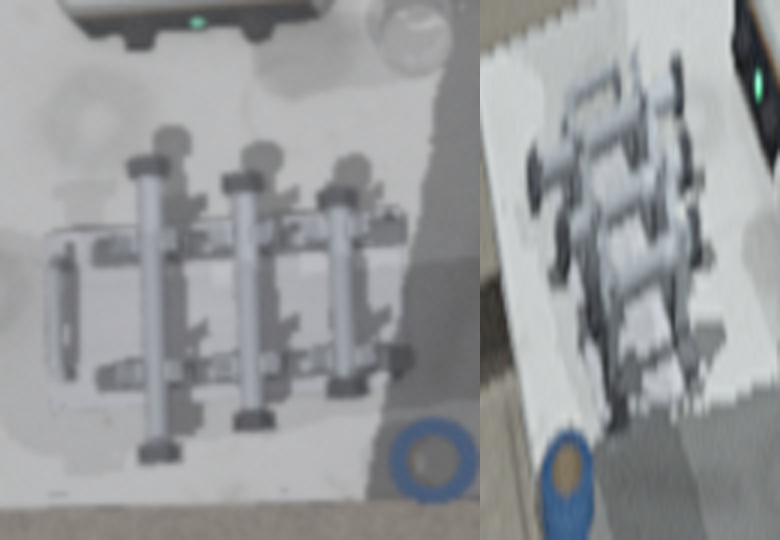

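All three shafts are seated and level (tops about 52–53 mm, both ends equal). They are centred and in the right order, at crop columns 150, 245 and 342, and the tape and beaker show no sign of having moved. Handing in.

```bash
python3 -c "
from plant import r
print(r.close_job())"
```

```text
the job is handed in; nothing more can be done
None
```

The long, medium and short shafts are clipped at stations c, b and a, all pressed fully home and centred within about 1 mm by the top camera. The job was handed in at about 24 s; no verdict came back.

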